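Clear and open the tool cupboard

TASK

Open up the small white tool cupboard on the bench. First clear the red drill out of the way of its doors: keep it upright, set it down standing on its battery in the middle of the green mat, hold it there a moment before letting go, and leave it standing still. Then swing the right-hand (active) door open until it stands square to the cupboard, push the red tab of the other door's bolt all the way down, and swing the left-hand (passive) door open square too; leave the blue drill, glue bottle, cardboard box and mallet where they are.

Things in the scene. Friction and masses are not known exactly. Their poses are not given: they have to be found in the camera images.
- cupboard: white bench-top cupboard, carcass 200 deep x 300 wide x 200 high, fixed to the bench. Origin: centre of its underside; own -x is the front (towards the robot), +y its left seen from the robot, z up. The doors' faces lie 124 mm ahead (-x) of the origin, door tops 200 mm above the bench. The top is a tray: floor at 150 mm, side and back walls to 200 mm, small boxes at its back, none above 200 mm
- active_door (a joint): right-hand door (hinge on the cupboard's -y side), 148 wide x 194 high x 24 thick, rad: 0 shut, grows as it swings towards the robot (anticlockwise from above); square is 1.57, stop 1.85; starts 0 to 0.1. Stays where left, friction 0.12 N m. A strip on its free edge overlaps the passive door's face by 15 mm and holds it shut; that edge also hides the bolt's tab
- active_handle (a point): grip point, 171 mm above the bench, on the active door's dark vertical round bar: 12 mm thick, 46 mm out from the door's face, reaching 71 mm below and 31 mm above this point, standoffs to the door 50 mm below and 13 mm above it; 105 mm along the door from its hinge. Axes turn with the door and equal the cupboard's when shut (own -x points out of the face)
- active_hinge (a point): point on the vertical hinge axis of the active door, on the door's face at its outer edge, level with the handle point
- passive_door (a joint): left-hand door (hinge on the cupboard's +y side), same size, rad: 0 shut, grows as it swings towards the robot (clockwise from above); square is 1.57, stop 1.85. Held shut by the active door's strip and by the bolt until both are out of the way. Stays where left, friction 0.12 N m
- passive_handle (a point): grip point on the passive door's handle; the same bar as on the active door, mirrored; axes turn with the door and equal the cupboard's when shut
- passive_hinge (a point): point on the vertical hinge axis of the passive door, on the door's face at its outer edge, level with the handle point
- bolt (a joint): flush bolt in the passive door's meeting edge, m of downward travel: 0 thrown (its rod stands in the keeper above the door), 0.022 fully drawn (stop); the rod leaves the keeper at 0.010. Starts 0 to 0.003. Stays where left; friction 4 N
- bolt_tab (a point): centre of the top face of the bolt's red tab: 10 mm thick (x), 8 mm high, sticks 34 mm sideways out of the passive door's meeting edge towards the active side (this point 19 mm from that edge); top 180 mm above the bench when thrown, 158 mm when drawn. Covered by the active door's edge until that door is open, then clear from above. Axes as the passive door's
- keeper (a point): top centre, 216 mm above the bench, of the dark steel keeper, 40 (x) x 27 (y) mm, fixed to the cupboard above and behind the passive door's top by the meeting line; the bolt's rod stands in it. Axes as the cupboard's
- drill_center (a point): centre, half-way up (83 mm above its foot), of the red drill standing on its battery, 166 tall, 0.65 to 0.95 kg, tips at about 12 degrees. Own z up, +x the way the chuck points. Foot 66 (x) x 44 (y), 40 high; handle 36 x 30; motor housing 114 to 166 mm above the foot, 52 wide (y), x -66 to +50; chuck 34 thick to x +95, bit to +114. Grip the housing across y, 57 mm above this point
- mat: green flat mat 120 x 120 x 4 mm, fixed to the bench, to the left or right of the cupboard; origin at the centre of its underside, on the bench
- spare_drill_center (a point): centre (83 mm above its foot) of the blue drill, same shape as the red one, standing 140 to 160 mm from the mat's centre on the robot's side; leave it alone
- glue_center (a point): centre (half-way up) of the white glue bottle, 60 mm diameter, 190 mm tall, standing left of the cupboard; leave it alone
- parts_box_center (a point): centre of the open cardboard box 130 (x) x 100 (y) x 70 mm high, on the other side from the mat; leave it alone
- mallet_center (a point): point on the handle of the mallet lying between robot and cupboard, 23 mm above the bench; handle (24 mm thick) reaches 132 mm to own -x, wooden head 46 x 90 x 46 mm centred 75 mm to own +x; leave it alone

How it is judged:
On the way, in this order (a step that is already met when the one before it is completed fails the run):
1. the red drill is set down upright in the middle of the green mat while still held (horizontal distance between drill_center and mat below 0.035 m and angle between drill_center's own z axis and vertical below 0.1 rad and height (world z) of drill_center below 0.097 m and contact force between the fingers and drill above 0.5 N and linear speed of drill below 0.05 m/s), for 0.2 s.
2. the red drill has been let go and stands still on the mat (horizontal distance between drill_center and mat below 0.035 m and angle between drill_center's own z axis and vertical below 0.1 rad and height (world z) of drill_center below 0.097 m and contact force between each of the arm, the fingers and drill below 0.1 N and linear speed of drill below 0.02 m/s), for 0.3 s.
3. the active door is open square (value of joint active_door above 1.4 rad), for 0.1 s.
4. the bolt is drawn fully down (value of joint bolt above 0.017 m), for 0.1 s.
5. the passive door is open square (value of joint passive_door above 1.4 rad), for 0.1 s.
At the end, for the whole second after the job is handed in: both doors stand open at least 1.4 rad (80 degrees), the bolt is at least 17 mm down, and the red drill stands free, at rest and upright (within 0.1 rad) on the green mat, its centre within 35 mm of the mat's centre (value of joint each of active_door, passive_door above 1.4 rad and value of joint bolt above 0.017 m and horizontal distance between drill_center and mat below 0.035 m and angle between drill_center's own z axis and vertical below 0.1 rad and height (world z) of drill_center below 0.097 m and linear speed of drill below 0.02 m/s and angular speed of drill below 0.1 rad/s); the robot touches nothing.
It fails at once if the red drill leans or falls (more than 0.4 rad) (angle between drill_center's own z axis and vertical above 0.4 rad).
It fails at once if the blue drill is moved more than 30 mm (distance of spare_drill_center from where it was at the start of the episode above 0.03 m).
It fails at once if the glue bottle is moved more than 30 mm (distance of glue_center from where it was at the start of the episode above 0.03 m).
It fails at once if the cardboard box is moved more than 30 mm (distance of parts_box_center from where it was at the start of the episode above 0.03 m).
It fails at once if the mallet is moved more than 30 mm (distance of mallet_center from where it was at the start of the episode above 0.03 m).
It also fails if it takes over 72 s, if anything falls off the work surface, if the arm or the gripper's body presses on something with over 40 N, if the wrist force passes 120 N, or if a joint passes its speed limit or range.

ROBOT

A 7-joint arm with a two-finger parallel gripper is mounted at the origin on the work surface. World frame = base frame: x ahead of the robot, y to its left, z up, the work surface at z = 0. Lengths are in m, angles in rad, forces in N, time in s.
With the tool pointing down it reaches from about 0.4 to 0.85 m from the base axis. Payload 10.4 kg.
Tool frame: the origin (TCP) lies at the very end of the fingers, on their centre line; the grasp point (between the pads) lies 19 mm behind it; z points along the fingers, y is the line along which they close (so a half turn about z gives the same grasp; the last joint's range is limited). The gripper opens to 87 mm and grips with 3 to 60 N. Pads are 19 mm wide; open, the fingers measure 117 mm over their backs; the gripper's body (75 mm by 190 mm) begins 51 mm behind the grasp point.
Start: joints at [-1.143, 0.332, -0.065, 1.46, 0.022, 1.35, -0.088], TCP at [0.272, 0.563, 0.223] pointing down, gripper open.
Joint ranges: [-2.6, 2.6], [-0.5, 2.12], [-1.47, 1.34], [0.16, 2.42], [-1.27, 4.41], [0.06, 2.06], [-2.6, 2.6]. Speed limits (rad/s): [2.22, 2.22, 2.79, 2.79, 3.14, 3.14, 3.14].

INTERFACE

Orientations are given as a unit quaternion [x, y, z, w].
In Python, from bench import * gives the robot as it stands.
- The arm moves only by the tool step_arm, never from a script. Its arguments are lists of equal length, an entry for each row: "delta_pos": the shift along the world's x, y, z in units of 25 mm (1.0 is 25 mm), a list of three; "turn": the turn about the world's z in units of 0.12 rad (1.0 is 0.12 rad). In form: {"delta_pos": [[tx, ty, tz], ...], "turn": [turn, ...]}. A call has 1 to 12 rows; each row shifts and turns the commanded pose from where the row before left it; what a row does not reach is not made up. A row lasts 1/10 s, in which the tool goes at most 50 mm and 8.59 degrees, less where a joint would pass 70% of its speed; a pose out of reach is approached as far as the arm can. A call with a number of a shift or a turn outside -1 to 1 is refused whole. A call with a gripper value outside its range is refused whole. "grip" is the closure, from 0 (fully open) to 1 (shut), set as the call begins (left out, the last holds). The fingers move at their own pace and stop on an object; "newtons" is the grip in N (left out, the last holds). Time passes only in rows, so rows that do not move let the fingers close. It gives the time, the measured TCP pose, the force, the opening and the grip force at its end, in the units of the state.
- read_state(): the state, without advancing time (a new reading comes with each control period).
- camera(name): name is "scene" or "top"; returns a dict with "image" (480x640x3 uint8, red, green, blue), "z_map" (480x640 float32, m along the optical axis (not along the pixel's ray), 0 where there is no reading), "mtx" (3x3 intrinsics, pixels), "view" (4x4, takes a point from world to camera coordinates). Camera axes: x right, y up, looking along -z (the intrinsics and any distortion apply to the point x, -y, -z); pixel columns grow to the right and rows downward; lengths in m; the calibration is good to about 2 mm. A picture is of the moment at which its call begins.
- close_job(): hands the job in; it is judged then, once.
The state is a dict: "time": time; "joint_positions": joint angles; "joint_vel": joint speeds; "joint_torque": joint torques, N m; "ee_pos": TCP position; "eef_rot": TCP orientation; "ft_force": force on the tool from outside, world axes, zero at the start; "torque": the same for the moment, N m; "width": finger opening in m; "grip_force": force on a finger pad.
Only numpy, scipy, OpenCV 4.12 (cv2) and the standard library are available. Lean on these libraries where they do the work, as an engineer would, in place of code of your own. Each camera call takes 0.05 s, during which the arm holds its last target. There are 200 camera calls.

## Working session

There is one attempt and no reset: what is moved stays moved. The work goes in short steps, Python scripts to look and compute and a tool call to move; the robot and the scene stay as the last step left them, time stands still between calls to the robot, and variables do not carry over. Pictures are saved under pics/ and viewed, at most 10 in all, crops included, and the job is handed in when it is done.

Besides the shell and the picture viewer there is one more tool, called after "Call:" in YAML: its name, and indented under it one key for each argument. step_arm: Moves the arm, as the interface text tells. Shifts and turns lie within -1 to 1; 1 stands for 25 mm of shift or 0.12 rad of turn. Its arguments: {"type":"object","properties":{"delta_pos":{"type":"array"},"turn":{"type":"array"},"grip":{"type":"number"},"newtons":{"type":"number"}},"required":["delta_pos","turn"]}

```bash
mkdir -p pics
cat > h.py <<'E'
from bench import *
import numpy as np, cv2
def cam(n):
    c=camera(n); return c
def world(c):
    z=c["z_map"]; K=c["mtx"]; v,u=np.mgrid[0:480,0:640]
    x=(u-K[0,2])/K[0,0]*z; y=(v-K[1,2])/K[1,1]*z
    P=np.stack([x,-y,-z,np.ones_like(z)],-1)@np.linalg.inv(c["view"]).T
    P[z==0]=np.nan
    return P[...,:3]
E
python3 - <<'E'
from h import *
s=read_state(); print(s)
for n in("scene","top"):
    c=cam(n); np.savez(n+".npz",**c); cv2.imwrite(f"pics/{n}0.png",c["image"][...,::-1])
    print(n,c["mtx"],np.linalg.inv(c["view"]).round(3))
E
```

```text
{'time': 0.0, 'joint_positions': array([-1.1426042 ,  0.33284866, -0.06473791,  1.46095562,  0.02160397,
        1.34992879, -0.08849456]), 'joint_vel': array([-0.00011569, -0.00024304,  0.00048624,  0.00144398,  0.0010465 ,
        0.00117656,  0.00074997]), 'joint_torque': array([-8.32818805e-04, -6.23244596e+01,  2.44930893e-02, -3.89892340e+01,
       -6.13058964e-02,  3.95702664e-02,  1.14020575e-04]), 'ee_pos': array([0.27211005, 0.56220558, 0.22176172]), 'eef_rot': array([ 2.23461450e-01,  9.74712501e-01, -7.10136281e-04, -1.31533016e-04]), 'ft_force': array([-0.533749  ,  0.3563029 ,  0.16918928]), 'torque': array([ 0.03529152, -0.04167449, -0.02332294]), 'grip_force': 0.0, 'width': 0.08668921377819691}
scene [[549.37134714   0.         323.22604346]
 [  0.         549.37134714 237.17907808]
 [  0.           0.           1.        ]] [[-0.816 -0.512  0.268  0.834]
 [ 0.578 -0.719  0.386  0.471]
 [-0.005  0.47   0.883  1.209]
 [ 0.     0.     0.     1.   ]]
top [[538.74607788   0.         326.05974314]
 [  0.         538.74607788 231.27057492]
 [  0.           0.           1.        ]] [[ 0.006  0.981 -0.195  0.25 ]
 [-1.     0.007  0.008  0.019]
 [ 0.01   0.195  0.981  1.438]
 [ 0.     0.     0.     1.   ]]
```

View pics/scene0.png

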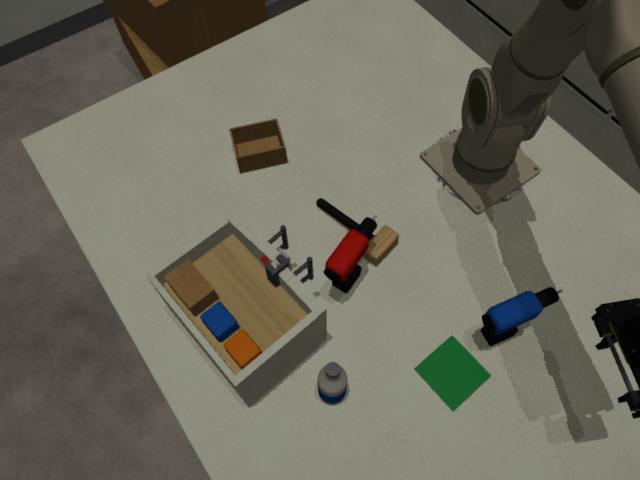

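View pics/top0.png

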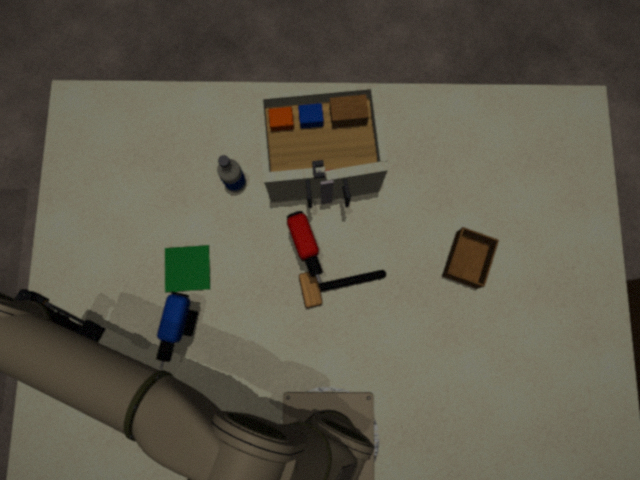

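The scene view shows the cupboard at about (240,310) with its handles near (285,237) and (308,268), the red drill at (348,255), the mat at (453,373) and the blue drill at (515,312). In the top view the red drill is at (303,237), the mat at (188,268), the blue drill at (175,318) and the mallet at (335,285). Next I measure these.

```bash
cat > m.py <<'E'
from h import *
def mask(c,kind):
    h=cv2.cvtColor(c["image"],cv2.COLOR_RGB2HSV).astype(int); H,S,V=h[...,0],h[...,1],h[...,2]
    return {"red":((H<5)|(H>174))&(S>180)&(V>70),"blue":(H>105)&(H<125)&(S>150)&(V>60),"green":(H>50)&(H<85)&(S>130)}[kind]
if __name__=="__main__":
  for n in("scene","top"):
    c=dict(np.load(n+".npz")); W=world(c)
    for k in("red","blue","green"):
        nl,L,st,ce=cv2.connectedComponentsWithStats(mask(c,k).astype(np.uint8))
        for i in range(1,nl):
            if st[i,4]<25: continue
            P=W[L==i]; P=P[~np.isnan(P[:,0])]
            zt=np.percentile(P[:,2],97)
            r=cv2.minAreaRect((P[P[:,2]>zt-.02][:,:2]*1000).astype(np.float32))
            print(n,k,st[i,4],ce[i].round(),"med",np.median(P,0).round(3),"z97",zt.round(3),"rect",[np.round(a,1) for a in r])
    # cupboard rim: z 190..206
    x,y,z=W[...,0],W[...,1],W[...,2]
    m=(x>.4)&(x<.95)&(abs(y)<.35)&(z>.192)&(z<.206)
    P=W[m]; print(n,"rim",len(P),P.min(0).round(3),P.max(0).round(3))
    r=cv2.minAreaRect((P[:,:2]*1000).astype(np.float32)); print(r)
    # fit right and left wall, back
    m2=(x>.35)&(x<.9)&(z>.208)&(z<.23)&(abs(y)<.2)
    if m2.sum(): print("keeper",m2.sum(),W[m2].min(0).round(3),W[m2].max(0).round(3),W[m2].mean(0).round(3))
    m3=(x>.4)&(x<.75)&(abs(y)<.2)&(z>.205)&(z<.2075)
    # dark heights for handles: raster
    gx=((.75-x)/.003);gy=((.2-y)/.003)
    if n=="top": pass
    ok=(x>.45)&(x<.75)&(abs(y)<.2)&(z>.09)&(z<.21)
    dark=c["image"].max(-1)<80
    im=np.zeros((100,134,3),np.uint8)
    im[gx[ok].astype(int),gy[ok].astype(int)]=c["image"][ok][:,::-1]
    cv2.imwrite(f"pics/o_{n}.png",cv2.resize(im,None,fx=5.5,fy=5.5,interpolation=0))
    for zl,zh in((.16,.205),):
      m4=dark&(x>.4)&(x<.72)&(abs(y)<.2)&(z>zl)&(z<zh)
      nl,L,st,ce=cv2.connectedComponentsWithStats(m4.astype(np.uint8))
      for i in range(1,nl):
        if st[i,4]>8: P=W[L==i]; print(n,"dark",st[i,4],ce[i].round(),P.min(0).round(3),P.max(0).round(3),np.median(P,0).round(3))
E
python3 m.py
```

```text
scene red 1031 [347. 252.] med [0.497 0.072 0.165] z97 0.17 rect [array([492.1,  68.6]), array([111.2,  50.6]), np.float64(20.6)]
scene red 36 [264. 260.] med [ 0.651 -0.009  0.177] z97 0.182 rect [array([651.2,  -8.7]), array([19.1,  9.4]), np.float64(89.4)]
scene blue 1210 [515. 310.] med [0.299 0.373 0.165] z97 0.169 rect [array([295.2, 371.2]), array([ 50.8, 105. ]), np.float64(79.7)]
scene blue 706 [218. 319.] med [0.797 0.054 0.19 ] z97 0.193 rect [array([796.3,  52.1]), array([48.9, 60.6]), np.float64(6.7)]
scene green 2872 [452. 373.] med [0.432 0.382 0.004] z97 0.009 rect [array([431. , 380.9]), array([120. , 117.4]), np.float64(4.4)]
scene rim 5844 [ 0.574 -0.134  0.192] [0.869 0.273 0.206]
((707.0974731445312, 73.18692016601562), (281.7268981933594, 405.900390625), 6.327544212341309)
keeper 220 [0.624 0.016 0.208] [0.666 0.048 0.221] [0.645 0.034 0.215]
scene dark 400 [233. 237.] [ 0.646 -0.12   0.16 ] [ 0.72  -0.003  0.201] [ 0.672 -0.112  0.179]
scene dark 125 [279. 235.] [ 0.58  -0.044  0.161] [ 0.624 -0.028  0.205] [ 0.591 -0.036  0.188]
scene dark 33 [287. 260.] [0.61
[... 879 characters left out ...]
135.8, 116.8]), np.float64(4.6)]
top rim 4003 [ 0.574 -0.138  0.192] [0.872 0.268 0.206]
((709.2425537109375, 68.69126892089844), (285.4516906738281, 402.82781982421875), 6.115490436553955)
keeper 152 [ 0.623 -0.065  0.208] [0.667 0.042 0.221] [0.644 0.027 0.215]
top dark 36 [268. 157.] [0.648 0.145 0.161] [0.72  0.153 0.201] [0.683 0.149 0.187]
top dark 28 [378. 153.] [ 0.679 -0.121  0.16 ] [ 0.719 -0.116  0.189] [ 0.699 -0.119  0.176]
top dark 396 [352. 182.] [ 0.577 -0.137  0.16 ] [0.647 0.021 0.204] [ 0.627 -0.044  0.186]
top dark 368 [298. 184.] [0.573 0.011 0.16 ] [0.631 0.156 0.205] [0.62  0.064 0.185]
top dark 11 [306. 256.] [0.438 0.046 0.16 ] [0.445 0.065 0.166] [0.441 0.055 0.164]
```

```bash
cat > c.py <<'E'
from h import *
for n in("scene","top"):
    c=dict(np.load(n+".npz")); W=world(c); x,y,z=W[...,0],W[...,1],W[...,2]
    V=c["image"].max(-1)
    rim=(z>.194)&(z<.204)&(V>90)
    back=W[rim&(x>.83)&(y<.2)&(y>-.12)]; p=np.polyfit(back[:,1],back[:,0],1); print(n,"back yaw",np.degrees(np.arctan(-p[0])).round(2),"at y=.02 x",np.polyval(p,.02).round(4),back[:,1].min(),back[:,1].max())
    a=-p[0]; R=np.array([[np.cos(a),np.sin(a)],[-np.sin(a),np.cos(a)]]); O=np.array([.75,.02])
    Q=(W[...,:2]-O)@R.T; q0,q1=Q[...,0],Q[...,1]
    mm=rim&(abs(q0)<.2)&(abs(q1)<.172)
    print("back outer/inner",np.percentile(q0[mm&(q0>.05)&(abs(q1)<.1)],[2,50,98]).round(4))
    sl=mm&(abs(q0)<.05)
    for s in(1,-1): print("side",s,sl.sum(),np.percentile(q1[sl&(s*q1>.1)],[2,50,98]).round(4))
    k=(z>.212)&(z<.219)&(V<110)&(abs(q0)<.2)&(q0<0)&(abs(q1)<.1); print("keeper q",np.percentile(q0[k],[2,98]).round(4),np.percentile(q1[k],[2,98]).round(4))
    for s in(1,-1):
        h=(z>.196)&(z<.206)&(q0<-.14)&(q0>-.2)&(s*(q1)>.015)&(s*q1<.09)&(V<90)
        if h.sum(): print("bar",s,h.sum(),W[h].mean(0).round(4),"q",np.median(q0[h]).round(4),np.median(q1[h]).round(4),np.ptp(q0[h]),np.ptp(q1[h]))
    d=(z>.18)&(z<.201)&(V>90)&(q0<-.07)&(q0>-.13)
    for s in(1,-1):
        D=Q[(z>.192)&(z<.205)&(q0<-.06)&(q0>-.15)&(s*q1>.04)&(s*q1<.14)]
        if len(D)>20: print("door top",s,len(D),np.percentile(D[:,0],[3,97]).round(4))
    g=(z>.185)&(z<.2)&(y>.19)&(x>.55)&(x<.8); print("glue",W[g].mean(0).round(3))
    b=(z>.06)&(z<.08)&(y<-.15)&(x>.3); print("box",W[b].min(0).round(3),W[b].max(0).round(3))
    ml=(z>.035)&(z<.055)&(x<.45)&(x>.3)&(abs(y)<.15); print("mallet head",W[ml].mean(0).round(3))
E
python3 c.py
```

```text
scene back yaw 3.46 at y=.02 x 0.8449 -0.11474480705195717 0.1862538952520955
back outer/inner [0.0513 0.0898 0.1061]
side 1 1311 [0.1397 0.1486 0.1571]
side -1 1311 [-0.1447 -0.1341 -0.1013]
keeper q [-0.1245 -0.085 ] [0.0049 0.0322]
bar 1 24 [0.5811 0.0543 0.2005] q -0.1664 0.0444 0.009554280552774491 0.009401996878255901
bar -1 23 [ 0.5836 -0.0388  0.2002] q -0.1698 -0.0479 0.009585130206061998 0.009267579320402994
door top 1 657 [-0.1247 -0.0867]
door top -1 588 [-0.1214 -0.0655]
glue [0.672 0.262 0.19 ]
box [ 0.381 -0.435  0.06 ] [ 0.536 -0.299  0.077]
mallet head [0.376 0.054 0.046]
top back yaw 4.06 at y=.02 x 0.8474 -0.11888729624174953 0.179713628903219
back outer/inner [0.0908 0.099  0.1074]
side 1 474 [0.1363 0.1445 0.152 ]
side -1 474 [-0.1488 -0.1396 -0.1312]
keeper q [-0.1248 -0.0843] [0.0021 0.0274]
bar 1 20 [0.5787 0.0486 0.2006] q -0.1691 0.0408 0.010506668089220433 0.009653491411888447
bar -1 16 [ 0.5829 -0.0455  0.1998] q -0.1713 -0.054 0.009548130439132219 0.009892737144938019
door top 1 489 [-0.124  -0.0723]
door top -1 462 [-0.1243 -0.0708]
glue [0.671 0.256 0.189]
box [ 0.383 -0.44   0.06 ] [ 0.536 -0.305  0.078]
mallet head [0.373 0.043 0.046]
```

Call:
step_arm:
  delta_pos:
    - [0.75,-1,0]
    - [0.75,-1,0]
    - [0.75,-1,0]
    - [0.75,-1,0]
    - [0.75,-1,0]
    - [0.75,-1,0]
    - [0.75,-1,0]
    - [0.75,-1,0]
    - [0.75,-1,0]
    - [0.75,-1,0]
    - [0.5,-1,0]
    - [0.5,-1,0]
  turn: [0.5,0.5,0.5,0.5,0.5,0.5,0.6,0.6,0.6,0.6,0.6,0.6]
  grip: 0

```text
time: 1.3
ee_pos: [0.4851, 0.2613, 0.2222]
eef_rot: [-0.171, 0.985, -0.0, -0.0]
ft_force: [-0.3, 0.4, 0.7]
width: 0.0869
grip_force: 0.0
```

Call:
step_arm:
  delta_pos:
    - [0,-1,0]
    - [0,-1,0]
    - [0,-1,0]
    - [0,-1,0]
    - [0,-1,0]
    - [0,-1,0]
    - [0,-1,0]
    - [0,-0.9,0]
    - [0,0,0]
    - [0,0,0]
  turn: [0,0,0,0.1,0,0,0,0,0,0]

```text
time: 2.3
ee_pos: [0.4847, 0.0652, 0.2224]
eef_rot: [-0.175, 0.985, 0.0, -0.0]
ft_force: [0.0, 0.6, 0.7]
width: 0.087
grip_force: 0.0
```

Run:
```python
from h import *
s=read_state(); print(s["ee_pos"],s["eef_rot"])
c=cam("scene"); cv2.imwrite("pics/s1.png",cv2.resize(c["image"][150:390,220:540,::-1],None,fx=2.4,fy=2.4))
```

```text
[0.48465026 0.06516941 0.22243729] [-1.75336111e-01  9.84508605e-01  2.00263678e-04 -1.22851199e-04]
```

View pics/s1.png

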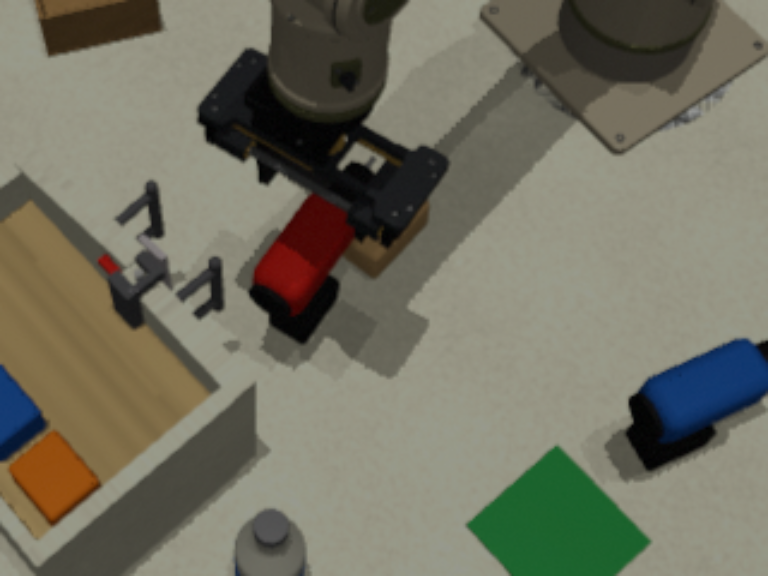

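The open fingers straddle the red housing, which runs from (260,280) to (340,220) in the crop. I'll descend and grip.

Call:
step_arm:
  delta_pos:
    - [0,0,-1]
    - [0,0,-1]
    - [0,0,-1]
    - [0,0,-1]
    - [0,0,0]
    - [0,0,0]
  turn: [0,0,0,0,0,0]

```text
time: 2.95
ee_pos: [0.4848, 0.0659, 0.123]
eef_rot: [-0.176, 0.984, 0.0, -0.0]
ft_force: [0.6, 0.5, 1.2]
width: 0.0869
grip_force: 0.0
```

Call:
step_arm:
  delta_pos:
    - [0,0,0]
    - [0,0,0]
    - [0,0,0]
    - [0,0,0]
    - [0,0,0]
    - [0,0,0]
    - [0,0,0]
    - [0,0,0]
  turn: [0,0,0,0,0,0,0,0]
  grip: 1
  newtons: 40

```text
time: 3.75
ee_pos: [0.485, 0.0649, 0.1228]
eef_rot: [-0.176, 0.984, -0.0, 0.0]
ft_force: [1.0, -2.6, 3.5]
width: 0.0515
grip_force: 39.8
```

Call:
step_arm:
  delta_pos:
    - [0,0,0.4]
    - [0,0,0.6]
    - [-0.2,0,0.6]
    - [-0.6,0,0.6]
    - [-0.8,0.2,0.6]
    - [-0.4,0.4,0]
    - [0,0.5,0]
    - [0,0.6,0]
    - [0,0.6,0]
    - [0,0.6,0]
    - [0,0.6,0]
    - [0,0.6,0]
  turn: [0,0,0,-0.3,-0.6,-0.8,-0.8,-0.8,-0.8,-0.8,-0.8,-0.8]

```text
time: 4.95
ee_pos: [0.4338, 0.1679, 0.192]
eef_rot: [0.214, 0.977, -0.001, -0.001]
ft_force: [0.1, 0.5, -7.5]
width: 0.0518
grip_force: 39.8
```

Call:
step_arm:
  delta_pos:
    - [0,0.6,0]
    - [0,0.6,0]
    - [0,0.6,0]
    - [0,0.6,0]
    - [0,0.6,0]
    - [0,0.6,0]
    - [0,0.6,0]
    - [0,0.6,0]
    - [0,0.6,0]
    - [0,0.6,0]
    - [0,0.4,0]
    - [0,0.3,0]
  turn: [-0.8,-0.8,-0.8,-0.8,-0.8,-0.8,-0.8,-0.8,-0.8,-0.8,-0.8,-0.6]

```text
time: 6.15
ee_pos: [0.4336, 0.3355, 0.1917]
eef_rot: [0.702, 0.712, -0.001, -0.0]
ft_force: [-0.5, -0.2, -8.0]
width: 0.0518
grip_force: 39.8
```

Call:
step_arm:
  delta_pos:
    - [0.1,0.5,0]
    - [0.1,0.5,0]
    - [0,0.5,0]
    - [0,0.3,0]
    - [0,0,-0.5]
    - [0,0,-0.5]
    - [0,0,-0.5]
    - [0,0,-0.4]
    - [0,0,0]
    - [0,0,0]
  turn: [0,0,0,0,0,0,0,0,0,0]

```text
time: 7.15
ee_pos: [0.4399, 0.3799, 0.145]
eef_rot: [0.702, 0.713, -0.0, 0.0]
ft_force: [-0.4, -0.3, -7.1]
width: 0.0519
grip_force: 39.8
```

Run:
```python
from m import *
s=read_state(); print(s["ee_pos"],s["ft_force"])
c=cam("scene"); W=world(c); cv2.imwrite("pics/s2.png",cv2.resize(c["image"][220:460,320:640,::-1],None,fx=2.4,fy=2.4))
for k in("red","green","blue"):
    m=mask(c,k); P=W[m&(W[...,1]>.2)]; print(k,np.percentile(P,[1,50,99],axis=0).round(3).tolist())
```

```text
[0.43987088 0.37987719 0.14501394] [-0.41991768 -0.26793117 -7.0904609 ]
red [[0.42, 0.32, 0.178], [0.444, 0.336, 0.187], [0.472, 0.426, 0.231]]
green [[0.402, 0.327, -0.001], [0.468, 0.41, 0.005], [0.527, 0.441, 0.235]]
blue [[0.671, 0.266, 0.085], [0.69, 0.285, 0.089], [0.701, 0.291, 0.093]]
```

View pics/s2.png

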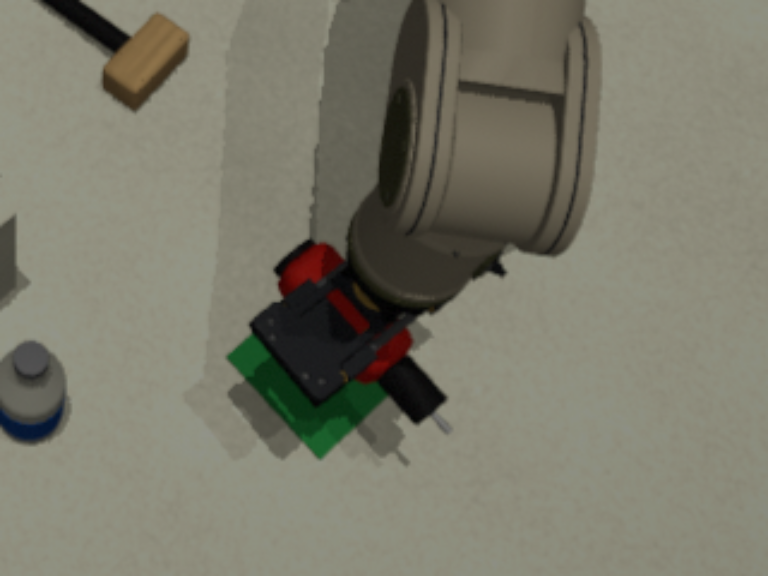

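The drill is held level over the mat, its housing running from (300,270) to (400,360) in the crop. I'll lower it gently.

Call:
step_arm:
  delta_pos:
    - [0,0,-0.3]
    - [0,0,-0.2]
    - [0,0,-0.1]
    - [0,0,-0.1]
    - [0,0,-0.05]
    - [0,0,0]
    - [0,0,0]
  turn: [0,0,0,0,0,0,0]

```text
time: 7.9
ee_pos: [0.4398, 0.3803, 0.1268]
eef_rot: [0.701, 0.713, 0.0, -0.0]
ft_force: [-2.9, -1.4, -0.2]
width: 0.0519
grip_force: 39.8
```

Call:
step_arm:
  delta_pos:
    - [0,0,0]
    - [0,0,0]
    - [0,0,0]
    - [0,0,0]
    - [0,0,0]
  turn: [0,0,0,0,0]

```text
time: 8.4
ee_pos: [0.4399, 0.3803, 0.1268]
eef_rot: [0.701, 0.713, 0.0, -0.0]
ft_force: [-3.5, -1.9, 6.3]
width: 0.0519
grip_force: 39.8
```

Call:
step_arm:
  delta_pos:
    - [0,0,0]
    - [0,0,0]
    - [0,0,0]
    - [0,0,0]
    - [0,0,0]
    - [0,0,0]
    - [0,0,0]
    - [0,0,0.4]
    - [0,0,0.8]
    - [0,0,1]
    - [0,0,1]
    - [0,0,1]
  turn: [0,0,0,0,0,0,0,0,0,0,0,0]
  grip: 0

```text
time: 9.6
ee_pos: [0.4398, 0.3801, 0.2333]
eef_rot: [0.701, 0.713, 0.0, 0.0]
ft_force: [0.8, -0.2, 0.1]
width: 0.087
grip_force: 0.0
```

Call:
step_arm:
  delta_pos:
    - [0.3,-1,0]
    - [0.3,-1,0]
    - [0.3,-1,0]
    - [0.3,-1,0]
    - [0.3,-1,0]
    - [0.3,-1,0]
    - [0.3,-1,0]
    - [0.3,-1,0]
    - [0.3,-1,0]
    - [0.3,-1,0]
    - [0.3,-1,0]
    - [0.3,-1,0]
  turn: [-0.75,-0.75,-0.75,-0.75,-0.75,-0.75,-0.75,-0.75,-0.75,-0.75,-0.75,-0.75]

```text
time: 10.8
ee_pos: [0.5301, 0.0791, 0.2323]
eef_rot: [0.969, 0.249, 0.001, -0.0]
ft_force: [1.7, -0.3, -0.7]
width: 0.0868
grip_force: 0.0
```

Call:
step_arm:
  delta_pos:
    - [0.4,-1,0]
    - [0.4,-1,0]
    - [0.4,-1,0]
    - [0.4,-1,0]
    - [0.5,-0.85,0]
    - [0,0,0]
    - [0,0,0]
  turn: [-0.7,-0.7,-0.7,-0.7,-0.6,0,0]

```text
time: 11.5
ee_pos: [0.5826, -0.0421, 0.231]
eef_rot: [0.999, 0.048, -0.0, 0.0]
ft_force: [-0.9, -0.1, 0.9]
width: 0.0871
grip_force: 0.0
```

Run:
```python
from m import *
s=read_state(); print(s["ee_pos"],s["eef_rot"],s["joint_positions"].round(2))
out=[]
for n in("scene","top"):
    c=cam(n); W=world(c); out.append(c["image"][(130,90)[n=="top"]:,(200,200)[n=="top"]:][:250,:330,::-1])
    m=mask(c,"red"); P=W[m&(W[...,1]>.2)]; print(n,np.percentile(P,[1,50,99],axis=0).round(3).tolist(), cv2.minAreaRect((P[P[:,2]>.15][:,:2]*1000).astype(np.float32)))
    m=mask(c,"green"); P=W[m]; print(cv2.minAreaRect((P[:,:2]*1000).astype(np.float32)))
cv2.imwrite("pics/s3.png",cv2.resize(np.hstack(out),(800,303)))
```

```text
[ 0.58258083 -0.04213802  0.23096855] [ 9.98835818e-01  4.82375308e-02 -3.36908829e-04  1.90547919e-04] [-0.37  0.24  0.44  1.58 -0.1   1.34 -1.4 ]
scene [[0.417, 0.321, 0.158], [0.443, 0.374, 0.169], [0.464, 0.425, 0.175]] ((440.5065612792969, 372.7666931152344), (48.649269104003906, 108.5647201538086), 0.723357617855072)
((-76.572021484375, 86.58908081054688), (1353.906494140625, 576.9899291992188), 6.93195104598999)
top [[0.416, 0.319, 0.163], [0.438, 0.368, 0.169], [0.462, 0.418, 0.175]] ((439.3066711425781, 369.50018310546875), (46.94987869262695, 102.83686828613281), 1.1103832721710205)
((457.5174865722656, 275.6958312988281), (231.60299682617188, 490.8157958984375), 44.28932571411133)
```

View pics/s3.png

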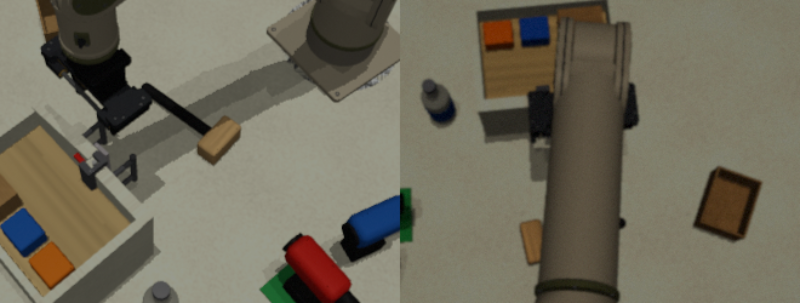

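The red drill stands on the mat (crop 315,265), about 9 mm off its centre, and the gripper is above the active handle (crop 100,130). I'll descend onto the bar.

Call:
step_arm:
  delta_pos:
    - [0,0,-0.6]
    - [0,0,-0.8]
    - [0,0,-0.8]
    - [0,0,-0.8]
    - [0,0,0]
    - [0,0,0]
  turn: [0,0,0,0,0,0]

```text
time: 12.2
ee_pos: [0.582, -0.0407, 0.1561]
eef_rot: [0.999, 0.05, -0.0, -0.0]
ft_force: [0.9, 0.3, 0.8]
width: 0.0866
grip_force: 0.0
```

Call:
step_arm:
  delta_pos:
    - [0,0,0]
    - [0,0,0]
    - [0,0,0]
    - [0,0,0]
    - [0,0,0]
    - [0,0,0]
    - [0,0,0]
    - [0,0,0]
    - [0,0,0]
    - [0,0,0]
    - [0,0,0]
  turn: [0,0,0,0,0,0,0,0,0,0,0]
  grip: 1
  newtons: 20

```text
time: 13.3
ee_pos: [0.5828, -0.0429, 0.1564]
eef_rot: [0.999, 0.049, 0.001, 0.001]
ft_force: [4.1, -5.9, -3.1]
width: 0.0112
grip_force: 20.0
```

Run:
```python
from h import *
for n in("scene","top"):
    c=dict(np.load(n+".npz")); W=world(c); x,y,z=W[...,0],W[...,1],W[...,2]
    V=c["image"].max(-1); rim=(z>.194)&(z<.205)
    for nm,lo,hi,xl,xh in(("L",.145,.2,.68,.82),("R",-.16,-.09,.68,.82)):
        P=W[rim&(y>lo)&(y<hi)&(x>xl)&(x<xh)]
        pts=[]
        for a in np.arange(xl,xh,.012):
            s=P[(P[:,0]>=a)&(P[:,0]<a+.012),1]
            if len(s)>5: pts.append((a+.006,(np.percentile(s,96) if nm=="L" else np.percentile(s,4)),np.median(s)))
        pts=np.array(pts); 
        for k in(1,2):
            p=np.polyfit(pts[:,0],pts[:,k],1); print(n,nm,k,"yaw",np.degrees(np.arctan(p[0])).round(2),"y at .75",np.polyval(p,.75).round(4),np.abs(np.polyval(p,pts[:,0])-pts[:,k]).max().round(4))
    for nm,lo,hi in(("pass",.05,.15),("act",-.12,-.02)):
        P=W[(z>.19)&(z<.205)&(y>lo)&(y<hi)&(x>.6)&(x<.7)]; pts=[]
        for a in np.arange(lo,hi,.01):
            s=P[(P[:,1]>=a)&(P[:,1]<a+.01)&(P[:,2]>.196),0]
            if len(s)>5: pts.append((a+.005,np.percentile(s,5)))
        pts=np.array(pts);
        if len(pts)>3: p=np.polyfit(pts[:,0],pts[:,1],1); print(n,nm,"yaw",np.degrees(np.arctan(-p[0])).round(2),pts.round(4).tolist())
    P=W[rim&(x>.82)&(x<.9)&(y>-.13)&(y<.2)]; pts=[]
    for a in np.arange(-.1,.16,.02):
        s=P[(P[:,1]>=a)&(P[:,1]<a+.02),0]
        if len(s)>5: pts.append((a+.01,np.percentile(s,95)))
    pts=np.array(pts); p=np.polyfit(pts[:,0],pts[:,1],1); print(n,"back",np.degrees(np.arctan(-p[0])).round(2),"x at .02",np.polyval(p,.02).round(4))
```

```text
scene L 1 yaw 6.15 y at .75 0.1777 0.0006
scene L 2 yaw 6.18 y at .75 0.1703 0.0005
scene R 1 yaw 6.91 y at .75 -0.1238 0.0007
scene R 2 yaw 6.34 y at .75 -0.1147 0.0006
scene pass yaw 6.6 [[0.055, 0.6278], [0.065, 0.6263], [0.075, 0.624], [0.085, 0.6235], [0.095, 0.6223], [0.105, 0.6209], [0.115, 0.6199], [0.125, 0.6195], [0.135, 0.6179], [0.145, 0.617]]
scene act yaw 10.68 [[-0.115, 0.6456], [-0.105, 0.6426], [-0.095, 0.6402], [-0.085, 0.6389], [-0.075, 0.6375], [-0.065, 0.6346], [-0.055, 0.6333], [-0.045, 0.6315], [-0.035, 0.6297], [-0.025, 0.6281]]
scene back 6.14 x at .02 0.8537
top L 1 yaw 6.24 y at .75 0.1717 0.0011
top L 2 yaw 6.31 y at .75 0.1643 0.0017
top R 1 yaw 6.35 y at .75 -0.1283 0.001
top R 2 yaw 7.15 y at .75 -0.1201 0.0029
top pass yaw 5.72 [[0.055, 0.6262], [0.065, 0.625], [0.075, 0.6258], [0.085, 0.6227], [0.095, 0.6217], [0.105, 0.6204], [0.115, 0.62], [0.125, 0.6203], [0.135, 0.6174], [0.145, 0.6178]]
top act yaw 10.56 [[-0.115, 0.6438], [-0.105, 0.6419], [-0.095, 0.64], [-0.085, 0.6378], [-0.075, 0.6364], [-0.065, 0.6344], [-0.055, 0.6317], [-0.045, 0.6297], [-0.035, 0.6286], [-0.025, 0.6279]]
top back 5.85 x at .02 0.8541
```

```bash
cat > arc.py <<'E'
import numpy as np,sys
def arc(H,r,a0,a1,n):
    a=np.linspace(a0,a1,n+1); p=np.array([H+np.array([[np.cos(t),-np.sin(t)],[np.sin(t),np.cos(t)]])@r for t in a])
    q=np.round((p-p[0])/.025,2); d=np.diff(q,axis=0).round(2)
    print([[float(u),float(v),0] for u,v in d]); print("turn",(a1-a0)/n/.12, "end",p[-1])
if __name__=="__main__": arc(np.array([.647,-.1375]),np.array([-.046,.105]),.185,1.71,24)
E
python3 arc.py
```

```text
[[-0.24, -0.17, 0], [-0.22, -0.19, 0], [-0.21, -0.2, 0], [-0.2, -0.21, 0], [-0.18, -0.23, 0], [-0.17, -0.23, 0], [-0.16, -0.25, 0], [-0.14, -0.26, 0], [-0.12, -0.26, 0], [-0.11, -0.27, 0], [-0.08, -0.28, 0], [-0.07, -0.28, 0], [-0.05, -0.29, 0], [-0.04, -0.29, 0], [-0.01, -0.29, 0], [0.0, -0.29, 0], [0.02, -0.29, 0], [0.04, -0.29, 0], [0.06, -0.28, 0], [0.08, -0.29, 0], [0.09, -0.27, 0], [0.11, -0.27, 0], [0.13, -0.26, 0], [0.15, -0.25, 0]]
turn 0.5295138888888888 end [ 0.54939839 -0.19762426]
```

Call:
step_arm:
  delta_pos:
    - [-0.24,-0.17,0]
    - [-0.22,-0.19,0]
    - [-0.21,-0.2,0]
    - [-0.2,-0.21,0]
    - [-0.18,-0.23,0]
    - [-0.17,-0.23,0]
    - [-0.16,-0.25,0]
    - [-0.14,-0.26,0]
    - [-0.12,-0.26,0]
    - [-0.11,-0.27,0]
    - [-0.08,-0.28,0]
    - [-0.07,-0.28,0]
  turn: [0.53,0.53,0.53,0.53,0.53,0.53,0.53,0.53,0.53,0.53,0.53,0.53]

```text
time: 14.5
ee_pos: [0.5354, -0.1122, 0.1564]
eef_rot: [0.908, 0.419, 0.001, 0.0]
ft_force: [5.3, 0.4, -4.0]
width: 0.0111
grip_force: 20.0
```

Call:
step_arm:
  delta_pos:
    - [-0.05,-0.29,0]
    - [-0.04,-0.29,0]
    - [-0.01,-0.29,0]
    - [0.0,-0.29,0]
    - [0.02,-0.29,0]
    - [0.04,-0.29,0]
    - [0.06,-0.28,0]
    - [0.08,-0.29,0]
    - [0.09,-0.27,0]
    - [0.11,-0.27,0]
    - [0.13,-0.26,0]
    - [0.15,-0.25,0]
  turn: [0.53,0.53,0.53,0.53,0.53,0.53,0.53,0.53,0.53,0.53,0.53,0.53]

```text
time: 15.7
ee_pos: [0.5485, -0.1968, 0.1563]
eef_rot: [0.687, 0.727, -0.001, -0.0]
ft_force: [-3.9, -1.8, 2.7]
width: 0.0115
grip_force: 20.0
```

Call:
step_arm:
  delta_pos:
    - [0,0,0]
    - [0,0,0]
  turn: [0,0]

```text
time: 15.9
ee_pos: [0.5486, -0.197, 0.1563]
eef_rot: [0.689, 0.725, -0.001, 0.0]
ft_force: [-4.9, -3.6, 3.5]
width: 0.0114
grip_force: 20.0
```

Call:
step_arm:
  delta_pos:
    - [0,0,0]
    - [0,0,0]
    - [0,0,0]
    - [0,0,0]
    - [0,0,0]
    - [0,0,0.4]
    - [0,0,0.8]
    - [0,0,1]
    - [0,0,1]
    - [0,0,0.6]
    - [0,0,0]
  turn: [0,0,0,0,0,0,0,0,0,0,0]
  grip: 0

```text
time: 17.0
ee_pos: [0.5503, -0.1963, 0.2539]
eef_rot: [0.688, 0.726, 0.001, 0.002]
ft_force: [0.1, -0.0, -0.3]
width: 0.0853
grip_force: 0.0
```

Run:
```python
from m import *
s=read_state(); print(s["ee_pos"],s["eef_rot"],s["ft_force"])
c=cam("scene"); W=world(c); cv2.imwrite("pics/s4.png",cv2.resize(c["image"][170:370,150:400,::-1],None,fx=3,fy=3))
x,y,z=[W[...,i] for i in range(3)]
P=W[mask(c,"red")&(x>.6)]; print(len(P),np.percentile(P,[3,50,97],axis=0).round(4))
T=P[P[:,2]>np.percentile(P[:,2],80)-.006]; print(cv2.minAreaRect((T[:,:2]*1000).astype(np.float32)),T.mean(0))
```

```text
[ 0.5502903  -0.1962838   0.25385759] [0.68764286 0.72604619 0.00112007 0.00172103] [ 0.10678153 -0.0171811  -0.26575225]
27 [[ 6.474e-01 -1.620e-02  1.736e-01]
 [ 6.509e-01 -9.000e-03  1.780e-01]
 [ 6.546e-01  5.000e-04  1.807e-01]]
((650.6717529296875, -8.211216926574707), (7.125103950500488, 17.991931915283203), 6.092424392700195) [ 0.6509056  -0.00781614  0.17768851]
```

View pics/s4.png

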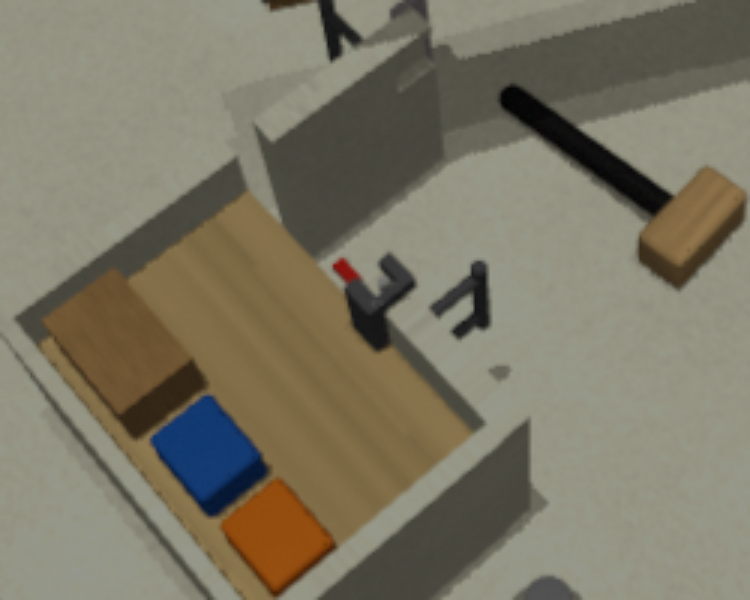

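The active door stands square (crop 350,130). The red tab shows at (345,270) beside the dark keeper. Next the closed fingertips go over the tab.

Call:
step_arm:
  delta_pos:
    - [0.5,0.9,0]
    - [0.5,0.95,0]
    - [0.5,0.95,0]
    - [0.5,0.95,0]
    - [0.5,0.95,0]
    - [0.5,0.95,0]
    - [0.5,0.95,0]
    - [0.5,0.95,0]
    - [0,0,0]
    - [0,0,0]
  turn: [0.1,0.1,0.1,0.1,0.1,0,0,0,0,0]
  grip: 1

```text
time: 18.05
ee_pos: [0.6494, -0.0062, 0.2505]
eef_rot: [0.665, 0.747, -0.001, -0.0]
ft_force: [-0.3, -0.6, -0.4]
width: 0.0147
grip_force: 0.0
```

Call:
step_arm:
  delta_pos:
    - [0,0,-0.8]
    - [0,0,-0.8]
    - [0,0,-0.6]
    - [0,0,-0.4]
    - [0,0,-0.2]
    - [0,0,-0.2]
    - [0,0,-0.1]
    - [0,0,0]
  turn: [0,0,0,0,0,0,0,0]

```text
time: 18.85
ee_pos: [0.6495, -0.0073, 0.1742]
eef_rot: [0.666, 0.746, 0.0, 0.0]
ft_force: [-0.0, -0.2, -0.7]
width: 0.0003
grip_force: 0.0
```

Call:
step_arm:
  delta_pos:
    - [0,0,-0.15]
    - [0,0,-0.15]
    - [0,0,-0.15]
    - [0,0,-0.15]
  turn: [0,0,0,0]

```text
time: 19.25
ee_pos: [0.6496, -0.0073, 0.1588]
eef_rot: [0.666, 0.746, 0.0, 0.0]
ft_force: [0.8, -1.2, 3.9]
width: 0.0004
grip_force: 2.0
```

Call:
step_arm:
  delta_pos:
    - [0,0,-0.08]
    - [0,0,-0.06]
    - [0,0,-0.04]
    - [0,0,0]
  turn: [0,0,0,0]

```text
time: 19.65
ee_pos: [0.6502, -0.0076, 0.1577]
eef_rot: [0.666, 0.746, 0.001, 0.001]
ft_force: [-9.3, -2.0, 25.5]
width: 0.0004
grip_force: 12.7
```

Call:
step_arm:
  delta_pos:
    - [0,0,0.3]
    - [0,0,0.8]
    - [0,0,1]
    - [0,0,1]
    - [-0.4,0.3,0.4]
    - [-0.4,0.3,0]
    - [-0.4,0.3,0]
    - [-0.4,0.3,0]
    - [-0.4,0.3,0]
    - [-0.4,0.3,0]
    - [-0.4,0.3,0]
    - [0,0.22,0]
  turn: [0,0,0,0.5,0.9,0.9,0.9,0.9,0.9,0.9,0.9,0.9]

```text
time: 20.85
ee_pos: [0.5782, 0.0518, 0.2413]
eef_rot: [0.26, 0.965, 0.0, -0.001]
ft_force: [0.1, 0.7, -0.4]
width: 0.0006
grip_force: 0.0
```

Call:
step_arm:
  delta_pos:
    - [0,0,0]
    - [0,0,0]
    - [0,0,0]
    - [0,0,0]
    - [0,0,0]
    - [0,0,0]
    - [0,0,0]
    - [0,0,0]
  turn: [0.9,0.9,0.9,0.9,0.9,0.9,0,0]
  grip: 0

```text
time: 21.65
ee_pos: [0.5791, 0.051, 0.2413]
eef_rot: [-0.056, 0.998, 0.0, -0.0]
ft_force: [0.2, 0.2, -0.3]
width: 0.0564
grip_force: 0.0
```

Run:
```python
from m import *
s=read_state(); print(s["ee_pos"],s["eef_rot"],s["joint_positions"].round(2))
c=cam("scene"); W=world(c); cv2.imwrite("pics/s5.png",cv2.resize(c["image"][170:370,150:400,::-1],None,fx=3,fy=3))
P=W[mask(c,"red")&(W[...,0]>.6)]; print(len(P)); 
if len(P): print(np.percentile(P,[3,50,97],axis=0).round(4))
```

```text
[0.57914008 0.05096941 0.24134351] [-5.62638953e-02  9.98415863e-01  9.47070132e-05 -3.58787872e-04] [-0.18  0.23  0.02  1.56 -0.    1.36  1.52]
12
[[ 0.6482 -0.0153  0.1547]
 [ 0.6514 -0.013   0.1575]
 [ 0.6551 -0.0089  0.1608]]
```

View pics/s5.png

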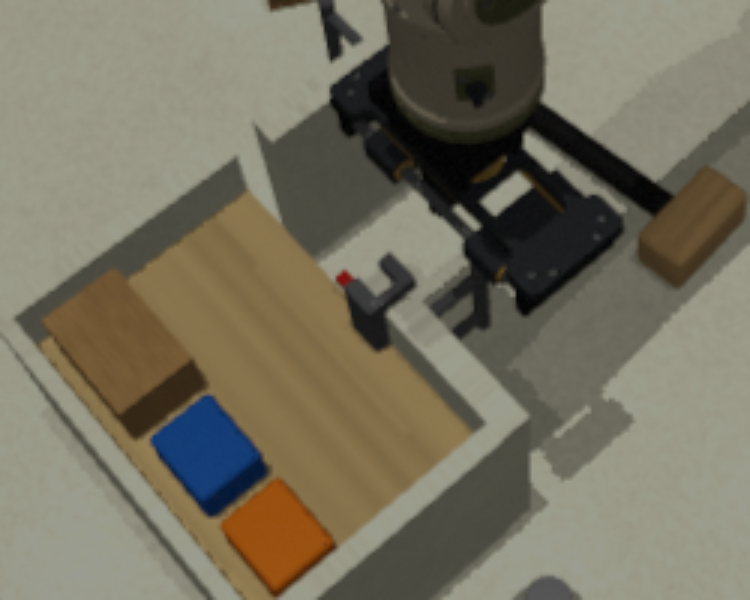

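The tab now sits at z≈0.158, so the bolt is drawn. The passive bar, at crop (480,300), lies under the open fingers, so I'll grip it.

Call:
step_arm:
  delta_pos:
    - [0,0,0]
    - [0,0,0]
    - [0,0,0]
    - [0,0,-0.6]
    - [0,0,-0.9]
    - [0,0,-0.9]
    - [0,0,-0.9]
    - [0,0,-0.1]
    - [0,0,0]
  turn: [0,0,0,0,0,0,0,0,0]

```text
time: 22.6
ee_pos: [0.5788, 0.0508, 0.1562]
eef_rot: [-0.058, 0.998, -0.0, -0.001]
ft_force: [0.4, 0.2, 1.0]
width: 0.0868
grip_force: 0.0
```

Call:
step_arm:
  delta_pos:
    - [0,0,0]
    - [0,0,0]
    - [0,0,0]
    - [0,0,0]
    - [0,0,0]
    - [0,0,0]
    - [0,0,0]
    - [0,0,0]
    - [0,0,0]
    - [0,0,0]
    - [0,0,0]
  turn: [0,0,0,0,0,0,0,0,0,0,0]
  grip: 1
  newtons: 20

```text
time: 23.7
ee_pos: [0.5792, 0.0504, 0.1568]
eef_rot: [-0.058, 0.998, -0.0, -0.0]
ft_force: [-0.9, -3.1, -0.0]
width: 0.0113
grip_force: 20.0
```

```bash
python3 -c "
from arc import *
arc(np.array([.6144,.1595]),np.array([-.046,-.105]),.11,-1.49,24)"
```

```text
[[-0.29, 0.1, 0], [-0.28, 0.12, 0], [-0.27, 0.14, 0], [-0.26, 0.16, 0], [-0.26, 0.17, 0], [-0.24, 0.19, 0], [-0.22, 0.2, 0], [-0.22, 0.22, 0], [-0.19, 0.24, 0], [-0.18, 0.24, 0], [-0.17, 0.26, 0], [-0.14, 0.27, 0], [-0.13, 0.28, 0], [-0.11, 0.28, 0], [-0.09, 0.29, 0], [-0.08, 0.3, 0], [-0.05, 0.3, 0], [-0.03, 0.31, 0], [-0.01, 0.3, 0], [0.01, 0.31, 0], [0.03, 0.3, 0], [0.05, 0.3, 0], [0.07, 0.3, 0], [0.09, 0.29, 0]]
turn -0.5555555555555556 end [0.50602995 0.19687555]
```

Call:
step_arm:
  delta_pos:
    - [-0.29,0.1,0]
    - [-0.28,0.12,0]
    - [-0.27,0.14,0]
    - [-0.26,0.16,0]
    - [-0.26,0.17,0]
    - [-0.24,0.19,0]
    - [-0.22,0.2,0]
    - [-0.22,0.22,0]
    - [-0.19,0.24,0]
    - [-0.18,0.24,0]
    - [-0.17,0.26,0]
    - [-0.14,0.27,0]
  turn: [-0.55,-0.55,-0.55,-0.55,-0.55,-0.55,-0.55,-0.55,-0.55,-0.55,-0.55,-0.55]

```text
time: 24.9
ee_pos: [0.5114, 0.1086, 0.1568]
eef_rot: [0.333, 0.943, 0.0, 0.0]
ft_force: [2.2, -1.0, -2.4]
width: 0.011
grip_force: 20.0
```

Call:
step_arm:
  delta_pos:
    - [-0.13,0.28,0]
    - [-0.11,0.28,0]
    - [-0.09,0.29,0]
    - [-0.08,0.3,0]
    - [-0.05,0.3,0]
    - [-0.03,0.31,0]
    - [-0.01,0.3,0]
    - [0.01,0.31,0]
    - [0.03,0.3,0]
    - [0.05,0.3,0]
    - [0.07,0.3,0]
    - [0.09,0.29,0]
  turn: [-0.55,-0.55,-0.55,-0.55,-0.55,-0.55,-0.55,-0.55,-0.55,-0.55,-0.55,-0.55]

```text
time: 26.1
ee_pos: [0.5055, 0.1971, 0.1568]
eef_rot: [0.671, 0.741, -0.0, 0.0]
ft_force: [2.3, -3.2, -1.4]
width: 0.0117
grip_force: 20.0
```

Release and lift clear.

Call:
step_arm:
  delta_pos:
    - [0,0,0]
    - [0,0,0]
    - [0,0,0]
    - [0,0,0]
    - [0,0,0]
    - [0,0,0.4]
    - [0,0,0.8]
    - [0,0,1]
    - [0,0,1]
    - [0,0,1]
    - [0,0,0.5]
    - [0,0,0]
  turn: [0,0,0,0,0,0,0,0,0,0,0,0]
  grip: 0

```text
time: 27.3
ee_pos: [0.5058, 0.1979, 0.2763]
eef_rot: [0.67, 0.742, 0.002, 0.001]
ft_force: [0.8, -1.0, -0.9]
width: 0.0859
grip_force: 0.0
```

Call:
step_arm:
  delta_pos:
    - [-0.4,0,0.4]
    - [-0.8,0,0.4]
    - [-0.8,0,0.4]
    - [-0.6,0,0]
    - [-0.2,0,0]
    - [0,0,0]
    - [0,0,0]
    - [0,0,0]
  turn: [0,0,0,0,0,0,0,0]

```text
time: 28.1
ee_pos: [0.4354, 0.1973, 0.3038]
eef_rot: [0.67, 0.742, -0.0, -0.0]
ft_force: [-0.6, 0.0, 0.8]
width: 0.087
grip_force: 0.0
```

Run:
```python
from m import *
s=read_state(); print(s["ee_pos"],s["ft_force"])
c=cam("scene"); W=world(c); cv2.imwrite("pics/s6.png",c["image"][...,::-1])
x,y,z=[W[...,i] for i in range(3)]
for nm,xl,xh,yl,yh in(("act",.46,.62,-.2,-.1),("pass",.44,.6,.1,.2)):
    P=W[(x>xl)&(x<xh)&(y>yl)&(y<yh)&(z>.19)&(z<.206)&(c["image"].max(-1)>90)]
    if len(P)>30: print(nm,len(P),cv2.minAreaRect((P[:,:2]*1000).astype(np.float32)))
```

```text
[0.43540191 0.19734526 0.30383602] [-0.62378566  0.03329753  0.77534654]
act 580 ((552.8445434570312, -155.1981964111328), (142.4680633544922, 69.76599884033203), 7.070252895355225)
pass 745 ((533.4739379882812, 144.06222534179688), (134.87098693847656, 25.02093505859375), 4.635271072387695)
```

View pics/s6.png

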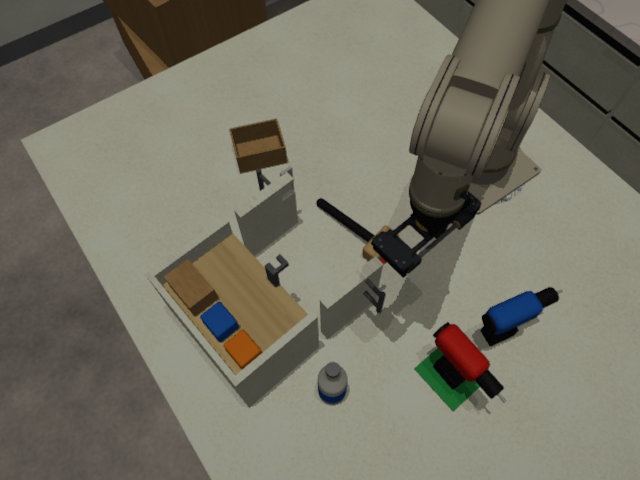

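Both doors stand square (265,215 and 350,295). The red drill stands on the mat (462,352), and the blue drill, glue bottle, box and mallet have not moved. I'll hand it in.

```bash
python3 -c "
from bench import *
print(close_job())"
```

```text
the job is handed in; nothing more can be done
None
```

I handed the job in at about 28 s, and no verdict came back: the red drill stands about 9 mm off the mat's centre, both doors are open square, the bolt is fully down, and the other items look unmoved in the last picture.

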